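Hang a power module on the tester's keyhole studs

ROBOT

A 6-joint arm with a two-finger parallel gripper is mounted at the origin on the work surface. World frame = base frame: x ahead of the robot, y to its left, z up, the work surface at z = 0. Lengths are in m, angles in rad, forces in N, time in s.
With the tool pointing down it reaches from about 0.35 to 0.775 m from the base axis. Payload 5.5 kg.
Tool frame: the origin (TCP) lies at the very end of the fingers, on their centre line; the grasp point (between the pads) lies 19 mm behind it; z points along the fingers, x is the direction in which the jaws open and shut, and the axes are right-handed (so a half turn about z gives the same grasp; the last joint's range is limited). The gripper opens to 85 mm and grips with 20 to 120 N. Pads are 22 mm wide; open, the fingers measure 114 mm over their backs; the gripper's body (76 mm by 85 mm) begins 54 mm behind the grasp point. The pads swing forward as they close: fully open they stand 13 mm farther back than shut.
Start: joints at [1.119, 0.313, 0.046, 1.304, 0, 1.431], TCP at [0.176, 0.547, 0.203] pointing down, gripper open.
Joint ranges: [-2.76, 2.76], [-0.86, 1.69], [-1.03, 1.26], [-2.2, 2.34], [-1.47, 1.5], [-3.14, 3.14]. Speed limits (rad/s): [2.57, 2.57, 3.14, 3.14, 3.14, 3.14].

INTERFACE

Orientations are given as a unit quaternion [w, x, y, z].
In Python, from workcell import env gives the robot as it stands.
- The arm moves only by the shell command python3 -m inch 'ROWS' [FORCE]. ROWS is JSON, a list of rows, each a list of 7 numbers: the turn, a rotation vector about the tool's x, y, z each as a share of 8 degrees, from -1 to 1, then the shift along the tool's x, y, z each as a share of 0.05 m, from -1 to 1, then the closure, from 0 (fully open) to 1 (shut). A call has 1 to 12 rows; each row shifts and turns the commanded pose from where the row before left it, along the tool's axes as they then stand; what a row does not reach is not made up. A row lasts 1/10 s, in which the tool goes at most 50 mm and 8.59 degrees, less where a joint would pass 70% of its speed; a pose out of reach is approached as far as the arm can. A call with a number of a shift or a turn outside -1 to 1 is refused whole. A call with a gripper value outside its range is refused whole. The fingers move at their own pace and stop on an object; FORCE is the grip in N (left out, the last holds). Time passes only in rows, so rows that do not move let the fingers close. It gives the time, the measured TCP pose, the force and the opening at its end, in the units of the state.
- env.get_state(): the state, without advancing time (a new reading comes with each control period).
- env.read_camera(name): name is "side" or "top"; returns the picture (384x512x3 uint8, red, green, blue); there is no depth.
- env.calibration(name): a dict with "fx", "fy", "cx", "cy" (pixels), "rvec" (rotation vector, rad) and "tvec" (3), from world to camera coordinates, as OpenCV has them. Camera axes: x right, y down, z forward; pixel columns grow to the right and rows downward; lengths in m; the calibration is good to about 2 mm. A picture is of the moment at which its call begins. calibration takes no time and is no camera call.
- env.hand_in(): hands the job in, once; it reports no verdict.
The state is a dict: "clock": time; "joint_pos": joint angles; "qvel": joint speeds; "tau": joint torques, N m; "tcp_pos": TCP position; "orientation": TCP orientation; "wrist_force": force on the tool from outside, world axes, zero at the start; "ft_torque": the same for the moment, N m; "finger_gap": finger opening in m.
Only numpy, scipy, OpenCV 4.12 (cv2) and the standard library are available. Lean on these libraries where they do the work, as an engineer would, in place of code of your own. Each camera call takes 0.05 s, during which the arm holds its last target.

TASK

Take the power module with the orange top out of the black carrier, stand it gently upright on the green antistatic mat and let go of it there. Then take it again so that its keyholed back is clear, and hang it on the tester's two free studs: push the large ends of the keyholes over the stud heads, slide it down until it is locked fully home, and let it go. Never drop it, and leave everything else where it is.

Things in the scene. Friction and masses are not known exactly. Their poses are not given: they have to be found in the camera images.
- module: Power module: dark box with orange top and orange patch on its front, 44 mm deep (x), 60 mm wide (y), 140 mm tall (z), about 0.55 kg. Origin: centre of its underside. Front looks to its -x; back (x = +22 mm) is a 4 mm steel plate with two keyholes at y = -16 and +16 mm. Front, back and sides are flat. Starts upright in one of the carrier's pockets, its axes those of the carrier
- module_entries (a point): Point on the module's back face midway between the centres of the keyholes' two large ends, 95 mm above its underside; axes as the module's. The large ends are 19 mm across, the box is hollow for 12 mm behind the plate there
- module_slots (a point): Point on the module's back face midway between where the two studs sit when it is locked, 113 mm above its underside, 18 mm above module_entries; axes as the module's. The slots, 9 mm wide, run straight up from the large ends and end 116 mm above the underside
- studs (a point): Point on the panel's face midway between the two free brass studs, 148 mm above the bench; axes as the tester's. Studs at y = -16 and +16 mm from it point to -x: shank 6 mm thick, 7 mm long, then a head 13 mm across, 5 mm thick. Locked on, module_slots is here with the same axes (up to 3 mm play to -x) and the module's underside is 35 mm above the bench
- tester: Black case with a grey perforated steel panel on its front, fixed. Origin: on the bench under the panel's face; the face is the plane x = 0, looks to -x, runs from y = -110 to 130 mm, up to 170 mm. Free studs at y = 65 mm; a grey-topped module hangs at y = -65 mm (60 wide, 44 out, top at 175 mm). Case 150 mm tall; a board fixture on it, 198 mm high, begins 85 mm behind the face
- carrier: Black carrier, fixed. Origin: centre of its underside. Three pockets along y, at y = -72, 0, 72 mm, each 66 (y) by 50 mm (x), floor 6 mm up. Dividers and end walls reach 132 mm up and leave no room for fingers at a module's narrow sides; front and back walls (6 mm thick, at x = -28 and 28 mm) are only 70 to 78 mm high: there a module's top can be taken by its front and back
- mat: Green antistatic mat, 180 by 180 mm, 3 mm thick, fixed flat on the bench. Origin: centre of its underside
- module_blue: Another module of the same shape with a blue top, standing in the carrier: leave it. Origin: centre of its underside
- module_grey: Another module of the same shape with a grey top, standing in the carrier: leave it. Origin: centre of its underside
- board: Green circuit board lying on the bench, 150 by 100 mm, up to 17 mm high: leave it. Origin: centre of its underside
- scanner: Grey and black hand scanner lying on the bench, 140 mm long, 45 mm high: leave it. Origin: on its underside near the middle
- driver: Green-handled screwdriver lying on the bench to the left of the carrier, 190 mm long: leave it
- tray: Blue screw tray, 120 by 90 mm, 36 mm high: leave it. Origin: centre of its underside
- tape: Yellow roll of tape lying flat, 90 mm across, 24 mm high: leave it. Origin: centre of its underside
- bottle: White bottle with a red cap, 56 mm across, 150 mm tall: leave it. Origin: centre of its underside

How it is judged:
By the outcome, as a careful person would: the job done as asked, in the order asked, and still so for the second after the job is handed in, with the robot touching nothing.
It also fails if it takes over 59 s, if anything falls off the work surface, if the arm or the gripper's body presses on something with over 40 N, if the wrist force passes 120 N, or if a joint passes its speed limit or range.

## Working session

There is one attempt and no reset: what is moved stays moved. The work goes in short steps, Python scripts to look and compute and a shell command to move; the robot and the scene stay as the last step left them, time stands still between calls to the robot, and variables do not carry over. Pictures are saved under pics/ and viewed, and the job is handed in when it is done.

```bash
ls -la; mkdir -p pics
python3 - <<'E'
from workcell import env
import cv2
s=env.get_state()
for k,v in s.items(): print(k,v)
for n in("side","top"):
    im=env.read_camera(n); cv2.imwrite(f"pics/{n}0.png",im[:,:,::-1]); print(n,env.calibration(n))
E
```

```text
total 12
drwxr-xr-x  3 agent agent 4096 Dec  7 16:22 .
drwxr-xr-x 23 root  root  4096 Dec  7 16:22 ..
drwxr-xr-x  2 agent agent 4096 Dec  7 16:22 pics
clock 0.0
joint_pos [1.11944591e+00 3.13970448e-01 4.49750601e-02 1.30359496e+00
 1.86347344e-05 1.43118892e+00]
qvel [-0.00071497  0.00041808 -0.00056295 -0.00025142 -0.00035861 -0.00077266]
tau [ 7.99222516e-05 -4.80630577e+01  2.98533279e+01  1.92186580e-02
  3.46472495e-05  3.96223982e-06]
tcp_pos [0.17612369 0.54677423 0.20232435]
orientation [ 4.13871398e-04  8.08305963e-01  5.88761976e-01 -7.95880844e-04]
wrist_force [ 0.0565686  -0.53065428  0.77327588]
ft_torque [-0.01595271 -0.04875027 -0.05845206]
finger_gap 0.08581131973742376
side {'fx': 467.5543214022571, 'fy': 467.5543214022571, 'cx': 258.7953880011615, 'cy': 190.82162842219014, 'rvec': array([ 2.1284613 , -0.74541478,  0.38078088]), 'tvec': array([-0.39909134,  0.38835212,  1.09992495])}
top {'fx': 441.8537272050994, 'fy': 441.8537272050994, 'cx': 259.6549233323649, 'cy': 187.7065341950237, 'rvec': array([ 2.13795943, -2.1664565 ,  0.10675773]), 'tvec': array([0.13797679, 0.59148567, 1.31703131])}
```

View pics/side0.png

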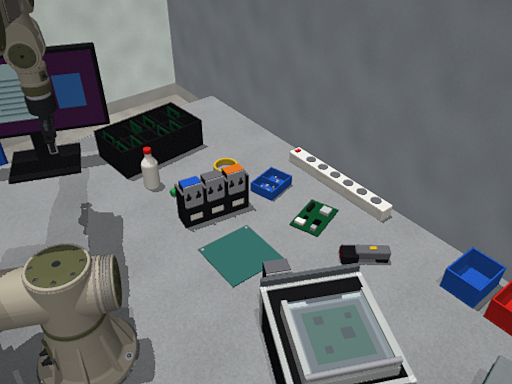

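View pics/top0.png

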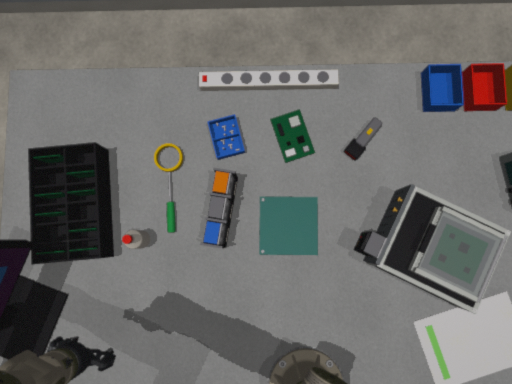

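```bash
cat > h.py <<'E'
import numpy as np, cv2
from workcell import env
def cal(n):
    c=env.calibration(n); K=np.array([[c['fx'],0,c['cx']],[0,c['fy'],c['cy']],[0,0,1.]])
    R,_=cv2.Rodrigues(c['rvec']); return K,R,c['tvec']
def proj(n,P):
    K,R,t=cal(n); q=(np.atleast_2d(P)@R.T+t)@K.T; return q[:,:2]/q[:,2:]
def ray(n,uv):
    K,R,t=cal(n); d=R.T@np.linalg.solve(K,[uv[0],uv[1],1.]); return -R.T@t,d/np.linalg.norm(d)
def onz(n,uv,z):
    o,d=ray(n,uv); return o+d*(z-o[2])/d[2]
def tri(a,b):
    o1,d1=ray('side',a);o2,d2=ray('top',b)
    A=np.stack([d1,-d2],1); s=np.linalg.lstsq(A,o2-o1,rcond=None)[0]
    p,q=o1+d1*s[0],o2+d2*s[1]; return (p+q)/2,np.linalg.norm(p-q)
def crop(src,dst,x,y,w,h,f):
    im=cv2.imread(src)[y:y+h,x:x+w]; cv2.imwrite(dst,cv2.resize(im,None,fx=f,fy=f,interpolation=cv2.INTER_CUBIC))
E
python3 - <<'E'
from h import *
for n in('side','top'): print(n,ray(n,(256,192)))
crop('pics/side0.png','pics/s_car.png',165,150,100,80,7)
crop('pics/top0.png','pics/t_car.png',190,160,60,95,6)
crop('pics/side0.png','pics/s_tes.png',250,250,170,134,4)
crop('pics/top0.png','pics/t_tes.png',345,175,170,140,4)
E
```

```text
side (array([-0.0957901 , -0.73713144,  0.98355867]), array([ 0.49687288,  0.61453024, -0.61275602]))
top (array([0.43459368, 0.10643622, 1.37958835]), array([ 0.1077057 ,  0.0259196 , -0.99384489]))
```

View pics/s_car.png

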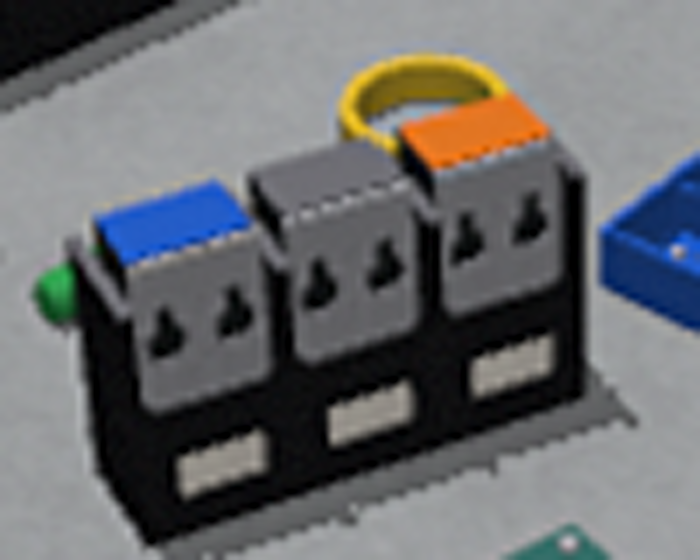

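View pics/t_car.png

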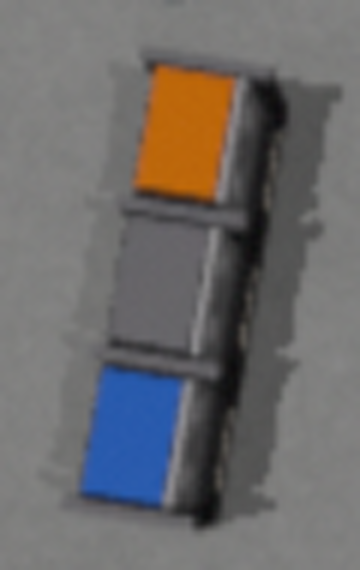

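View pics/s_tes.png

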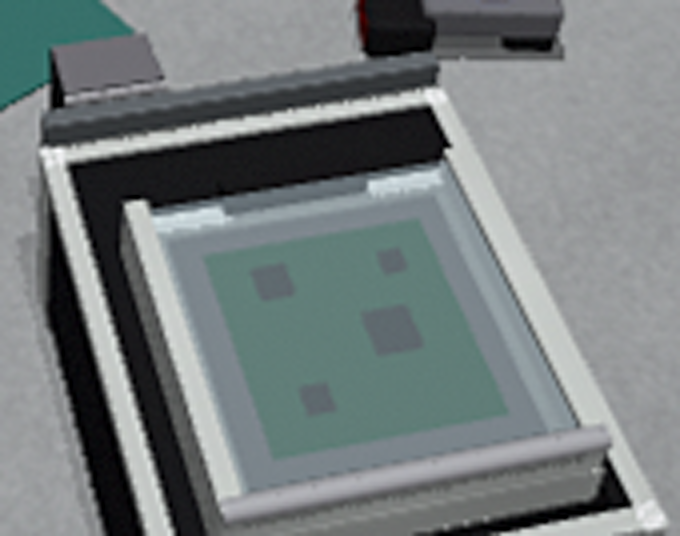

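View pics/t_tes.png

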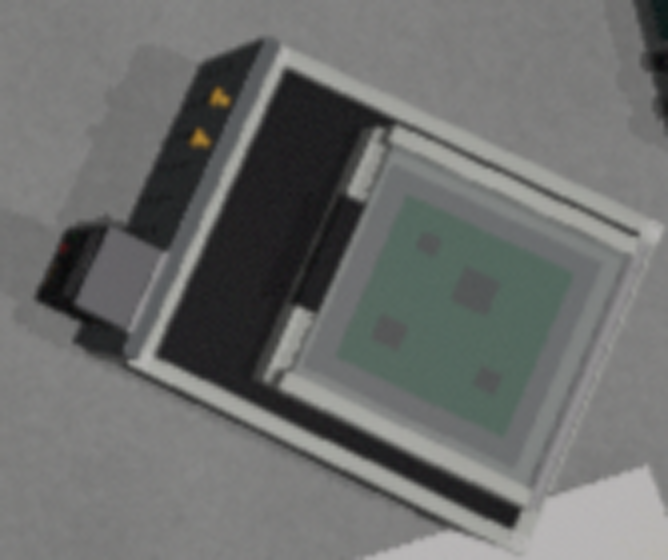

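Run:
```python
from h import *
def corners(n,lo,hi,box,ang=None):
    im=cv2.imread(f'pics/{n}0.png'); h=cv2.cvtColor(im,cv2.COLOR_BGR2HSV)
    m=cv2.inRange(h,lo,hi); k=np.zeros_like(m); x,y,w,hh=box; k[y:y+hh,x:x+w]=m[y:y+hh,x:x+w]
    c=max(cv2.findContours(k,0,1)[0],key=cv2.contourArea)
    _,q=cv2.minEnclosingTriangle(c) if 0 else (0,cv2.approxPolyN(c,4,ensure_convex=True))
    M=cv2.moments(k,True); return q.reshape(-1,2).astype(float),np.array([M['m10']/M['m00'],M['m01']/M['m00']]),M['m00']
for nm,lo,hi in(('orange',(5,150,80),(18,255,255)),('blue',(105,150,80),(125,255,255))):
    b={}
    for n,box in(('side',(165,150,85,60)),('top',(195,160,50,95))):
        q,c,a=corners(n,lo,hi,box); b[n]=(q,c)
        P=np.array([onz(n,p,.146) for p in q]); print(nm,n,a,np.round(c,2),np.round(onz(n,c,.146),4)); print(np.round(q,1).tolist(),np.round(P,4).tolist())
        print(' sides',[ (round(np.linalg.norm(d),4),round(np.degrees(np.arctan2(d[1],d[0])),1)) for d in np.roll(P,-1,0)-P])
    print('tri',tri(b['side'][1],b['top'][1]))
```

```text
orange side 130.0 [232.01 168.32] [0.5998 0.2435 0.146 ]
[[243.0, 169.0], [227.0, 174.0], [221.0, 168.0], [237.0, 163.0]] [[0.6246, 0.2194, 0.146], [0.5696, 0.2284, 0.146], [0.5737, 0.266, 0.146], [0.6297, 0.2575, 0.146]]
 sides [(np.float64(0.0557), np.float64(170.7)), (np.float64(0.0379), np.float64(83.8)), (np.float64(0.0567), np.float64(-8.7)), (np.float64(0.0385), np.float64(-97.7))]
orange top 278.0 [220.33 181.88] [0.5984 0.2389 0.146 ]
[[229.0, 173.0], [225.0, 193.0], [212.0, 191.0], [216.0, 170.0]] [[0.6234, 0.2143, 0.146], [0.5667, 0.2258, 0.146], [0.5729, 0.2625, 0.146], [0.6325, 0.2512, 0.146]]
 sides [(np.float64(0.0578), np.float64(168.5)), (np.float64(0.0372), np.float64(80.4)), (np.float64(0.0607), np.float64(-10.7)), (np.float64(0.0379), np.float64(-103.9))]
tri (array([0.59737858, 0.238918  , 0.14961288]), np.float64(0.001346685714336644))
blue side 141.0 [189.06 181.48] [0.4574 0.2672 0.146 ]
[[201.0, 182.0], [182.0, 188.0], [178.0, 181.0], [195.0, 176.0]] [[0.4841, 0.2429, 0.146], [0.4237, 0.2525, 0.146], [0.4326, 0.2897, 0.146], [0.4866, 0.28, 0.146]]
 sides [(np.float64(0.0611), np.float64(171.0)), (np.float64(0.0382), np.float64(76.6)), (np.float64(0.055), np.float64(-10.2)), (np.float64(0.0371), np.float64(-93.9))]
blue top 281.0 [211.43 232.32] [0.4571 0.264  0.146 ]
[[220.0, 223.0], [216.0, 244.0], [203.0, 242.0], [207.0, 221.0]] [[0.4827, 0.2401, 0.146], [0.4247, 0.2513, 0.146], [0.4307, 0.2875, 0.146], [0.4888, 0.2764, 0.146]]
 sides [(np.float64(0.0591), np.float64(169.1)), (np.float64(0.0367), np.float64(80.7)), (np.float64(0.0591), np.float64(-10.8)), (np.float64(0.0369), np.float64(-99.4))]
tri (array([0.4564746 , 0.26408561, 0.14823618]), np.float64(0.0014440460928183709))
```

Run:
```python
from h import *
crop('pics/side0.png','pics/s_tes2.png',255,252,110,40,7)
crop('pics/top0.png','pics/t_tes2.png',350,180,75,90,8)
```

```text
(no output)
```

View pics/s_tes2.png

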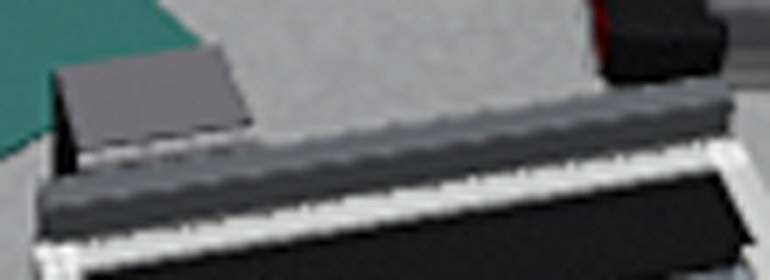

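View pics/t_tes2.png

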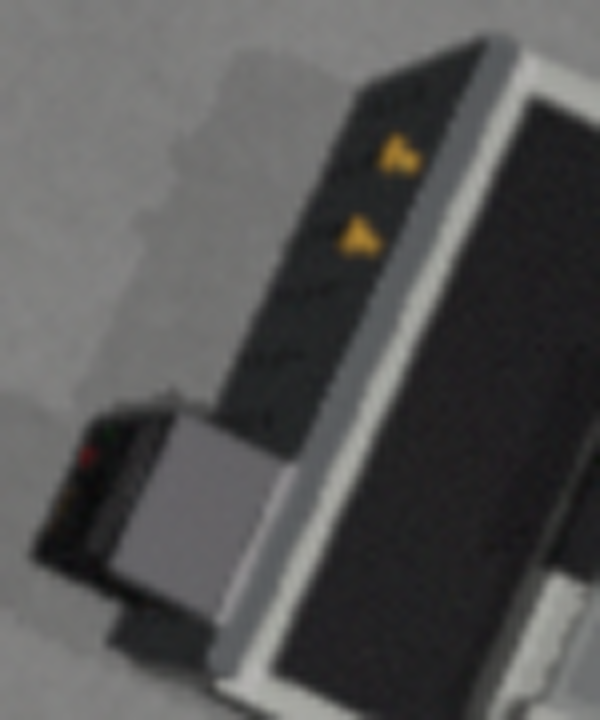

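Run:
```python
from h import *
T=lambda x,y:((x+.5)/8-.5+350,(y+.5)/8-.5+180)
S=lambda x,y:((x+.5)/7-.5+255,(y+.5)/7-.5+252)
r=lambda v:np.round(v,4)
# panel front top edge ends
A,B=onz('top',T(487,38),.170),onz('top',T(212,668),.170)
a,b=onz('side',S(728,80),.170),onz('side',S(42,183),.170)
for n,p,q in(('top',A,B),('side',a,b)):
    d=p-q; print(n,r(p),r(q),np.linalg.norm(d),np.degrees(np.arctan2(d[1],d[0])))
print('tri',tri(S(728,80),T(487,38)),tri(S(42,183),T(212,668)))
# grey module top corners, z .175 (cap excludes white plate)
g=[(180,408),(292,462),(222,618),(112,565)]; G=np.array([onz('top',T(*p),.175) for p in g]);print(r(G))
gs=[(212,45),(252,122),(80,155),(53,72)]; H=np.array([onz('side',S(*p),.175) for p in gs]);print(r(H))
for Q in(G,H):
    for d in np.roll(Q,-1,0)-Q: print(round(np.linalg.norm(d),4),round(np.degrees(np.arctan2(d[1],d[0])),1))
print(tri(S(*np.mean(gs,0)),T(*np.mean(g,0))))
im=cv2.imread('pics/top0.png');h=cv2.cvtColor(im,cv2.COLOR_BGR2HSV);m=cv2.inRange(h,(12,110,90),(30,255,255))[180:270,350:425]
n,l,s,c=cv2.connectedComponentsWithStats(m)
pts=[]
for i in range(1,n):
    if s[i,4]>=4: pts.append(onz('top',c[i]+[350,180],.150)); print(s[i],c[i]+[350,180],r(pts[-1]))
d=pts[0]-pts[1];print(np.linalg.norm(d),np.degrees(np.arctan2(d[1],d[0])),r((pts[0]+pts[1])/2))
ang=np.radians(-23.5); yt=np.array([np.cos(ang),np.sin(ang),0]);xt=np.array([np.sin(ang),-np.cos(ang),0])
for n,p,q in(('top',A,B),('side',a,b)):
    print(n,'midpt*',r((p+q)/2+yt*(65-10)/1000), 'x comp',((p+q)/2)@xt,'y',((p+q)/2)@yt+.055)
m=(pts[0]+pts[1])/2;print('stud xt',m@xt,'yt',m@yt)
for Q in (G,H): print('grey centre x,y',Q.mean(0)@xt,Q.mean(0)@yt)
```

```text
top [ 0.5809 -0.2857  0.17  ] [ 0.3689 -0.1828  0.17  ] 0.2356303256790779 -25.895660669204172
side [ 0.5838 -0.2875  0.17  ] [ 0.3716 -0.1786  0.17  ] 0.23854426689679434 -27.17489762721805
tri (array([ 0.58213182, -0.28685288,  0.17012235]), np.float64(0.00328400398143648)) (array([ 0.36909019, -0.1817168 ,  0.17452838]), np.float64(0.0001340822020014694))
[[ 0.4559 -0.1746  0.175 ]
 [ 0.4373 -0.2114  0.175 ]
 [ 0.3857 -0.1857  0.175 ]
 [ 0.4037 -0.1497  0.175 ]]
[[ 0.4534 -0.1698  0.175 ]
 [ 0.4405 -0.2046  0.175 ]
 [ 0.3862 -0.1803  0.175 ]
 [ 0.4029 -0.1459  0.175 ]]
0.0412 -116.8
0.0577 153.5
0.0403 63.4
0.0579 -25.5
0.0372 -110.5
0.0594 155.9
0.0383 64.2
0.0559 -25.3
(array([ 0.4194505 , -0.1785776 ,  0.17870617]), np.float64(0.0029045417629520757))
[48 17  4  5 13] [399.46153846 199.07692308] [ 0.5424 -0.2598  0.15  ]
[43 27  5  5 14] [394.78571429 209.35714286] [ 0.514  -0.2455  0.15  ]
0.031780978199670115 -26.691500612354144 [ 0.5282 -0.2527  0.15  ]
top midpt* [ 0.5253 -0.2562  0.17  ] x comp 0.025500570485328243 y 0.5839216547019775
side midpt* [ 0.5282 -0.255   0.17  ] x comp 0.023219767777158954 y 0.5860432861038172
stud xt 0.02107724411372068 yt 0.5851706078835851
grey centre x,y -0.002358835760166547 0.45767895985390705
grey centre x,y -0.007158780630086798 0.45569534308760906
```

```bash
cat >> h.py <<'E'
from scipy.spatial.transform import Rotation as Ro
def st():
    s=env.get_state(); q=s['orientation']; return s,Ro.from_quat([q[1],q[2],q[3],q[0]])
def go(target,yaw=None):
    """shift in tool axes (current) and in tool axes after yaw turn, units of shares"""
    s,R=st(); M=R.as_matrix(); d=np.array(target)-s['tcp_pos']
    y=np.degrees(np.arctan2(M[1,0],M[0,0])); print('t',round(s['clock'],2),'tcp',np.round(s['tcp_pos'],4),'yaw',round(y,2),'tilt z',np.round(M[:,2],4),'gap',round(s['finger_gap'],4),'F',np.round(s['wrist_force'],1),'j6',round(s['joint_pos'][5],2))
    if yaw is not None:
        D=Ro.from_matrix(np.array([[np.cos(np.radians(yaw)),np.sin(np.radians(yaw)),0],[np.sin(np.radians(yaw)),-np.cos(np.radians(yaw)),0],[0,0,-1]]).T)
        rv=(R.inv()*D).as_rotvec(); print(' turn deg/8',np.round(np.degrees(rv)/8,3)); M=D.as_matrix()
    print(' shift/50mm',np.round(M.T@d/.05,3),'|d|',np.round(np.linalg.norm(d),4))
E
python3 - <<'E'
from h import *
im=cv2.imread('pics/top0.png');h=cv2.cvtColor(im,cv2.COLOR_BGR2HSV);m=cv2.inRange(h,(75,80,40),(95,255,255));k=np.zeros_like(m);k[180:265,250:325]=m[180:265,250:325]
c=max(cv2.findContours(k,0,1)[0],key=cv2.contourArea);print(cv2.minAreaRect(c));
for p in cv2.boxPoints(cv2.minAreaRect(c)): print(onz('top',p,.003))
print('c',onz('top',cv2.minAreaRect(c)[0],.003))
go([.597,.238,.26],79.9)
E
```

```text
((288.5, 225.5), (57.0, 57.0), 90.0)
[0.56786237 0.12999108 0.003     ]
[ 0.56537731 -0.04798109  0.003     ]
[ 0.38934325 -0.04317848  0.003     ]
[0.39136277 0.13214668 0.003     ]
c [0.4778226  0.04264947 0.003     ]
t 0.1 tcp [0.1762 0.5468 0.2024] yaw 72.14 tilt z [-7.0e-04 -1.5e-03 -1.0e+00] gap 0.0853 F [-0.4  0.  -0.1] j6 1.43
 turn deg/8 [-0.002  0.012 -0.971]
 shift/50mm [-4.605  9.369 -1.152] |d| 0.5251
```

```bash
python3 -m inch '[[0,0,-0.5,0,0,-0.6,0],[0,0,-0.47,0,0,-0.55,0],[0,0,0,-0.4,0.8,0,0],[0,0,0,-0.4,0.8,0,0],[0,0,0,-0.4,0.8,0,0],[0,0,0,-0.4,0.8,0,0],[0,0,0,-0.4,0.8,0,0],[0,0,0,-0.4,0.8,0,0],[0,0,0,-0.4,0.8,0,0],[0,0,0,-0.4,0.8,0,0],[0,0,0,-0.4,0.8,0,0],[0,0,0,-0.4,0.8,0,0]]' 60
python3 - <<'E'
from h import *
go([.597,.238,.20],79.9)
E
```

```text
clock: 1.3
tcp_pos: [0.5362, 0.2788, 0.2603]
orientation: [-0.0, 0.767, 0.642, -0.0]
wrist_force: [0.2, 0.7, -0.4]
finger_gap: 0.0852
t 1.3 tcp [0.5362 0.2788 0.2603] yaw 79.89 tilt z [-7.e-04 -1.e-04 -1.e+00] gap 0.0852 F [ 0.2  0.7 -0.4] j6 0.52
 turn deg/8 [-0.005  0.002 -0.002]
 shift/50mm [-0.59   1.341  1.206] |d| 0.0949
```

```bash
python3 -m inch '[[0,0,0,-0.3,0.67,0,0],[0,0,0,-0.3,0.67,0,0],[0,0,0,0,0,0.6,0],[0,0,0,0,0,0,0]]'
python3 - <<'E'
from h import *
go([.597,.238,.103],79.9)
for n in('side','top'):
    im=env.read_camera(n); cv2.imwrite(f"pics/{n}1.png",im[:,:,::-1])
crop('pics/side1.png','pics/s1.png',165,110,100,110,5)
crop('pics/top1.png','pics/t1.png',180,150,90,110,5)
a=cv2.imread('pics/s1.png');b=cv2.imread('pics/t1.png');cv2.imwrite('pics/c1.png',np.hstack([a[:550],b[:550]])[:, :])
E
```

```text
clock: 1.7
tcp_pos: [0.5943, 0.2372, 0.2257]
orientation: [-0.002, 0.767, 0.641, -0.004]
wrist_force: [-0.2, -0.1, -0.7]
finger_gap: 0.0854
t 1.7 tcp [0.5943 0.2372 0.2257] yaw 79.77 tilt z [-0.0083 -0.0019 -1.    ] gap 0.0854 F [-0.2 -0.1 -0.7] j6 0.43
 turn deg/8 [-0.056  0.024 -0.016]
 shift/50mm [0.025 0.05  2.454] |d| 0.1227
```

View pics/s1.png

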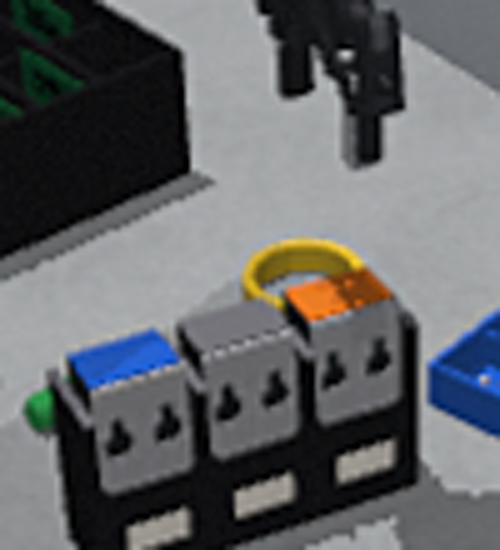

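View pics/t1.png

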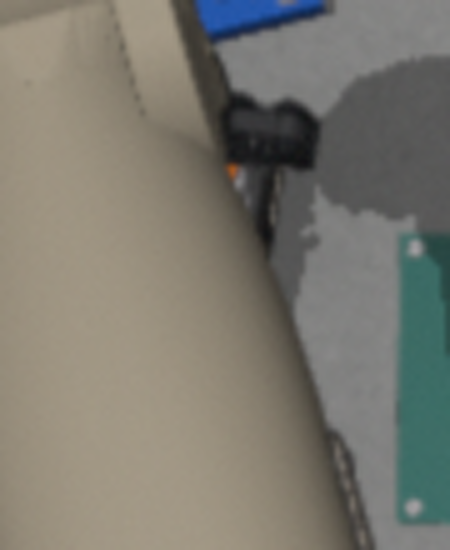

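Run:
```python
from h import *
s,R=st();M=R.as_matrix();p=s['tcp_pos'];print(p)
for q in (p,p+.0427*M[:,0]-.013*M[:,2],p-.0427*M[:,0]-.013*M[:,2],[.597,.2375,.146]):
    v=proj('side',q)[0];print(v,(v-[165,110])*5)
go([.597,.238,.103],79.9)
```

```text
[0.59461943 0.23881516 0.22985385]
[230.86592854 146.69919563] [329.32964268 183.49597816]
[224.59828396 136.44967882] [297.99141979 132.24839408]
[237.19663938 149.82633755] [360.98319691 199.13168777]
[232.4232164  169.49687732] [337.11608201 297.48438661]
t 1.8 tcp [0.5946 0.2388 0.2299] yaw 79.9 tilt z [-3.2e-03 -6.0e-04 -1.0e+00] gap 0.0854 F [-0.4  0.4  0.8] j6 0.43
 turn deg/8 [-0.022  0.008  0.   ]
 shift/50mm [-0.008  0.05   2.537] |d| 0.1269
```

Run:
```python
from h import *
crop('pics/side1.png','pics/s1b.png',195,85,70,70,8)
```

```text
(no output)
```

View pics/s1b.png

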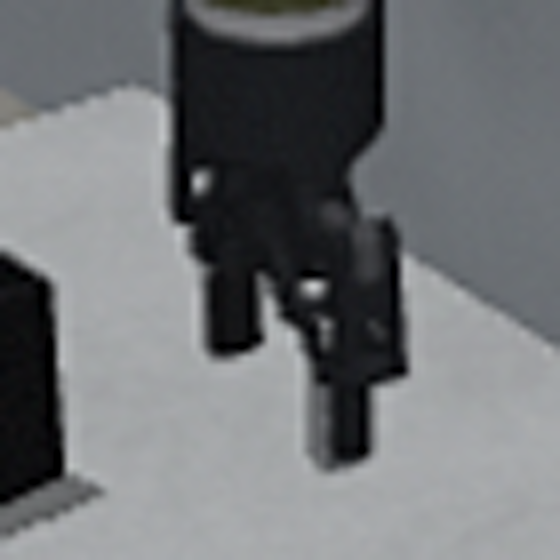

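```bash
python3 -m inch '[[0,0,0,0,0,0.5,0],[0,0,0,0,0,0.5,0],[0,0,0,0,0,0.5,0],[0,0,0,0,0,0.5,0],[0,0,0,0,0.05,0.2,0],[0,0,0,0,0,0,0]]'
python3 - <<'E'
from h import *
go([.597,.238,.103],79.9)
im=env.read_camera('side'); cv2.imwrite("pics/side2.png",im[:,:,::-1])
crop('pics/side2.png','pics/s2.png',195,115,80,80,8)
s,R=st();M=R.as_matrix();p=s['tcp_pos']
for q in (p,p+.0427*M[:,0]-.013*M[:,2],p-.0427*M[:,0]-.013*M[:,2]):
    v=proj('side',q)[0];print(v,(v-[195,115])*8)
E
```

```text
clock: 2.4
tcp_pos: [0.5976, 0.239, 0.1205]
orientation: [-0.0, 0.766, 0.642, -0.001]
wrist_force: [-0.0, 0.6, -0.3]
finger_gap: 0.0849
t 2.4 tcp [0.5976 0.239  0.1205] yaw 79.95 tilt z [-1.3e-03 -3.0e-04 -1.0e+00] gap 0.0849 F [-0.   0.6 -0.3] j6 0.43
 turn deg/8 [-0.009  0.004  0.007]
 shift/50mm [-0.021 -0.008  0.349] |d| 0.0175
[232.65289916 175.43756013] [301.22319328 483.50048104]
[226.62578131 165.23253309] [253.00625047 401.8602647 ]
[238.72766064 179.18748672] [349.82128512 513.49989373]
```

View pics/s2.png

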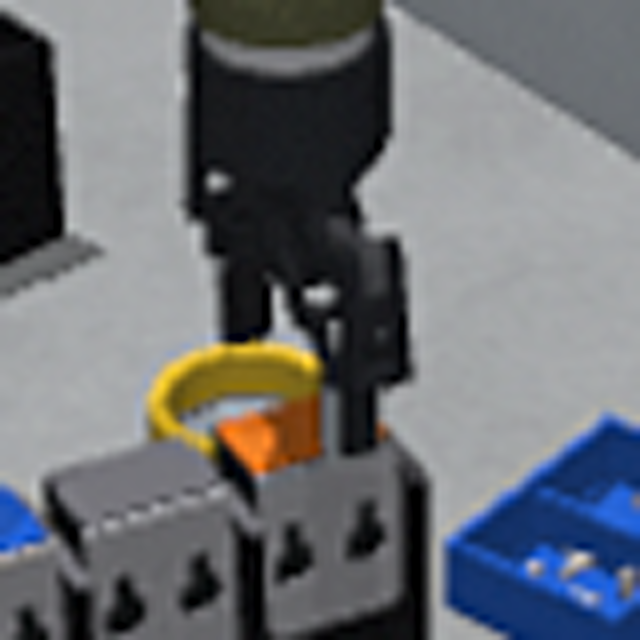

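```bash
python3 -m inch '[[0,0,0,0,0,0.25,0],[0,0,0,0,0,0.26,0],[0,0,0,0,0,0,0.25],[0,0,0,0,0,0,0.25],[0,0,0,0,0,0,0.25],[0,0,0,0,0,0,0.25]]'
python3 - <<'E'
from h import *
go([.597,.238,.095],79.9)
im=env.read_camera('side'); cv2.imwrite("pics/side3.png",im[:,:,::-1])
crop('pics/side3.png','pics/s3.png',195,115,80,80,8)
E
```

```text
clock: 3.05
tcp_pos: [0.5987, 0.2386, 0.0957]
orientation: [0.0, 0.767, 0.642, 0.0]
wrist_force: [-0.5, -0.2, 0.1]
finger_gap: 0.064
t 3.05 tcp [0.5987 0.2386 0.0957] yaw 79.89 tilt z [ 9.e-04  3.e-04 -1.e+00] gap 0.064 F [-0.5 -0.2  0.1] j6 0.43
 turn deg/8 [ 0.006 -0.003 -0.001]
 shift/50mm [-0.017 -0.031  0.015] |d| 0.0019
```

View pics/s3.png

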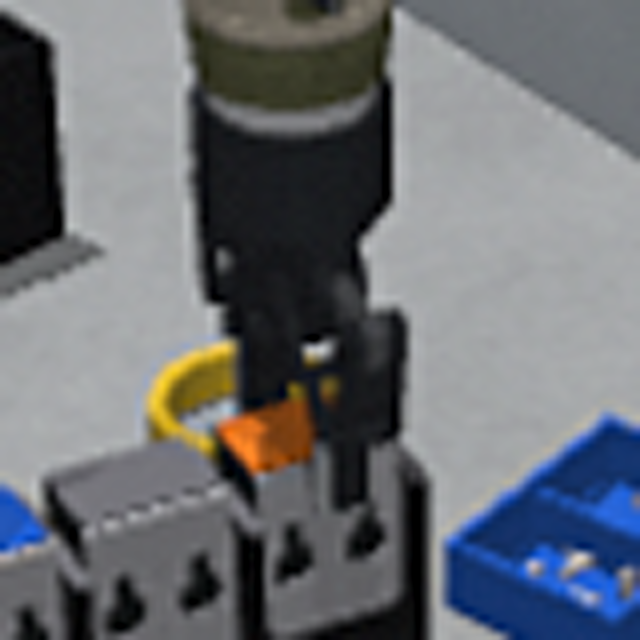

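```bash
python3 -m inch '[[0,0,0,0,-0.03,0.12,0.25],[0,0,0,0,0,0.11,0.25],[0,0,0,0,0,0,0.6],[0,0,0,0,0,0,0.8],[0,0,0,0,0,0,1],[0,0,0,0,0,0,1],[0,0,0,0,0,0,1]]' 70
python3 - <<'E'
from h import *
go([.597,.238,.084],79.9)
im=env.read_camera('side'); cv2.imwrite("pics/side4.png",im[:,:,::-1])
crop('pics/side4.png','pics/s4.png',195,115,80,80,8)
E
```

```text
clock: 3.8
tcp_pos: [0.5964, 0.2387, 0.0831]
orientation: [-0.0, 0.767, 0.642, -0.0]
wrist_force: [-0.0, -0.2, -5.2]
finger_gap: 0.043
t 3.8 tcp [0.5964 0.2387 0.0831] yaw 79.89 tilt z [-1.1e-03 -2.0e-04 -1.0e+00] gap 0.043 F [-0.  -0.2 -5.2] j6 0.43
 turn deg/8 [-0.008  0.003 -0.001]
 shift/50mm [-0.011  0.014 -0.018] |d| 0.0013
```

View pics/s4.png

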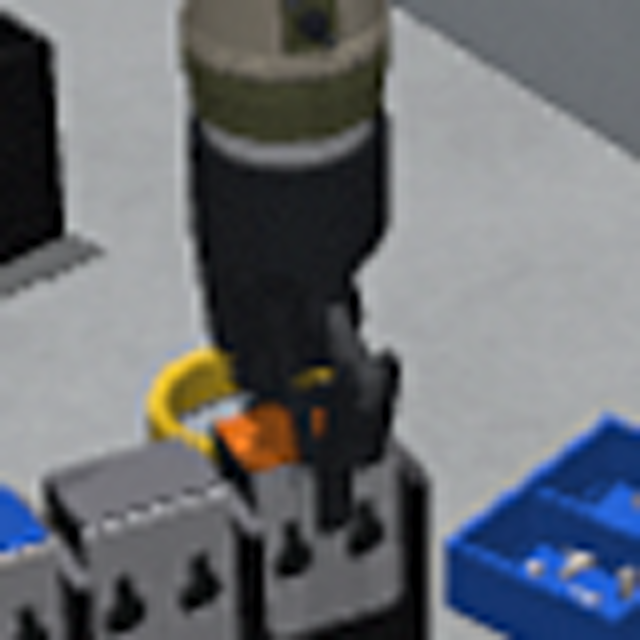

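```bash
python3 -m inch '[[0,0,0,0,0,-0.1,1],[0,0,0,0,0,-0.25,1],[0,0,0,0,0,-0.4,1],[0,0,0,0,0,-0.5,1],[0,0,0,0,0,-0.5,1],[0,0,0,0,0,-0.5,1],[0,0,0,0,0,-0.5,1],[0,0,0,0,0,-0.4,1],[0,0,0,0,0,-0.15,1],[0,0,0,0,0,0,1]]'
python3 - <<'E'
from h import *
go([.478,.043,.243],63.8)
im=env.read_camera('side'); cv2.imwrite("pics/side5.png",im[:,:,::-1])
crop('pics/side5.png','pics/s5.png',165,85,110,120,5)
E
```

```text
clock: 4.85
tcp_pos: [0.5976, 0.239, 0.2507]
orientation: [0.001, 0.767, 0.642, 0.002]
wrist_force: [0.7, 0.5, -5.0]
finger_gap: 0.0432
t 4.85 tcp [0.5976 0.239  0.2507] yaw 79.9 tilt z [ 0.0034  0.001  -1.    ] gap 0.0432 F [ 0.7  0.5 -5. ] j6 0.43
 turn deg/8 [ 0.021 -0.014  2.012]
 shift/50mm [-4.573 -0.415  0.154] |d| 0.2297
```

View pics/s5.png

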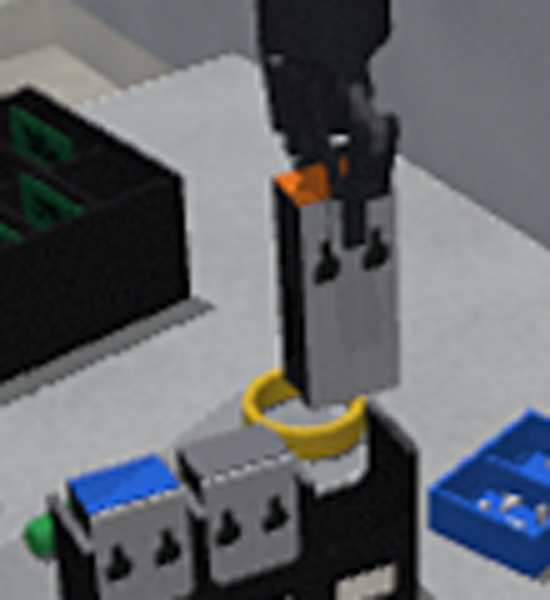

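```bash
python3 -m inch '[[0,0,0.5,0,0,0,1],[0,0,0.7,0,0,0,1],[0,0,0.55,-0.2,0,0,1],[0,0,0.26,-0.4,0,0,1],[0,0,0,-0.6,-0.08,0,1],[0,0,0,-0.7,-0.08,0,1],[0,0,0,-0.7,-0.08,0,1],[0,0,0,-0.7,-0.08,0,1],[0,0,0,-0.6,-0.08,0,1],[0,0,0,-0.4,0,0,1],[0,0,0,-0.2,0,0,1],[0,0,0,0,0,0,1]]'
python3 - <<'E'
from h import *
go([.478,.043,.080],63.8)
E
```

```text
clock: 6.1
tcp_pos: [0.4805, 0.0442, 0.248]
orientation: [-0.0, 0.849, 0.528, -0.0]
wrist_force: [-0.1, 0.2, -4.9]
finger_gap: 0.0429
t 6.1 tcp [0.4805 0.0442 0.248 ] yaw 63.71 tilt z [-1.2e-03  2.0e-04 -1.0e+00] gap 0.0429 F [-0.1  0.2 -4.9] j6 0.38
 turn deg/8 [-0.009  0.002 -0.011]
 shift/50mm [-0.044 -0.034  3.36 ] |d| 0.168
```

```bash
python3 -m inch '[[0,0,0,0,0,0.3,1],[0,0,0,0,0,0.5,1],[0,0,0,0,0,0.5,1],[0,0,0,0,0,0.5,1],[0,0,0,0,0,0.5,1],[0,0,0,0,0,0.4,1],[0,0,0,0,0,0.25,1],[0,0,0,0,0,0.1,1],[0,0,0,0,0,0.05,1],[0,0,0,0,0,0,1],[0,0,0,0,0,0,1]]'
python3 - <<'E'
from h import *
go([.478,.043,.080],63.8)
for n in('side','top'):
    im=env.read_camera(n); cv2.imwrite(f"pics/{n}6.png",im[:,:,::-1])
crop('pics/side6.png','pics/s6.png',190,170,100,110,5)
crop('pics/top6.png','pics/t6.png',230,170,110,110,5)
E
```

```text
clock: 7.2
tcp_pos: [0.482, 0.0451, 0.0944]
orientation: [0.0, 0.849, 0.529, 0.001]
wrist_force: [-0.3, 0.3, -5.1]
finger_gap: 0.0433
t 7.2 tcp [0.482  0.0451 0.0944] yaw 63.83 tilt z [ 1.4e-03  1.0e-04 -1.0e+00] gap 0.0433 F [-0.3  0.3 -5.1] j6 0.38
 turn deg/8 [ 0.009 -0.005  0.004]
 shift/50mm [-0.073 -0.054  0.287] |d| 0.0151
```

View pics/s6.png

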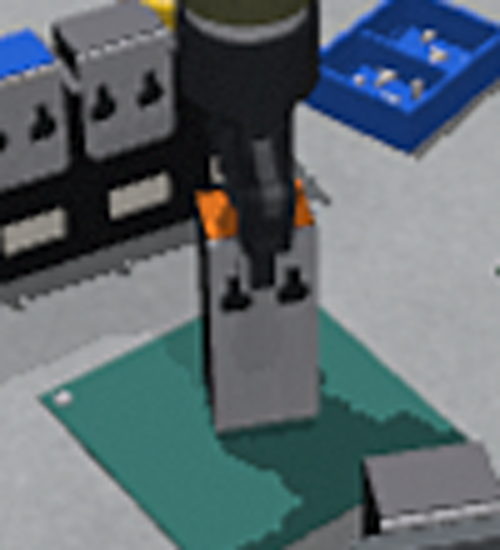

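View pics/t6.png

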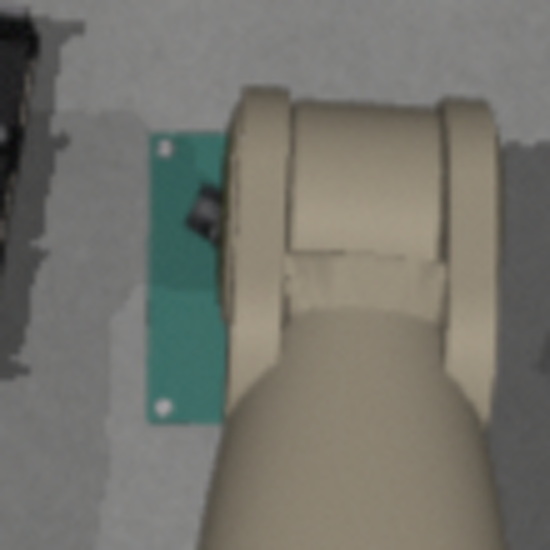

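```bash
python3 -m inch '[[0,0,0,-0.04,-0.03,0.05,1],[0,0,0,-0.03,-0.02,0.05,1],[0,0,0,0,0,0.04,1],[0,0,0,0,0,0.03,1],[0,0,0,0,0,0,1],[0,0,0,0,0,0,1]]'
python3 -m inch '[[0,0,0,0,0,0.02,1],[0,0,0,0,0,0,1]]'
```

```text
clock: 7.9
tcp_pos: [0.4775, 0.0429, 0.0851]
orientation: [-0.0, 0.849, 0.529, 0.0]
wrist_force: [0.6, 0.0, -5.7]
finger_gap: 0.0431
clock: 8.1
tcp_pos: [0.4775, 0.0429, 0.0841]
orientation: [-0.0, 0.849, 0.529, 0.0]
wrist_force: [-0.3, 0.3, -5.0]
finger_gap: 0.0434
```

```bash
for i in 1 2 3 4 5; do python3 -m inch '[[0,0,0,0,0,0.02,1],[0,0,0,0,0,0,1]]' | egrep 'tcp|wrist'; done
```

```text
tcp_pos: [0.4774, 0.0429, 0.0831]
wrist_force: [-0.5, -1.0, -6.0]
tcp_pos: [0.4774, 0.0429, 0.0821]
wrist_force: [-0.3, 0.1, -4.0]
tcp_pos: [0.4774, 0.0429, 0.0811]
wrist_force: [0.1, 0.5, -4.6]
tcp_pos: [0.4775, 0.0429, 0.0801]
wrist_force: [0.7, -0.6, -5.1]
tcp_pos: [0.4777, 0.0428, 0.08]
wrist_force: [-1.7, -0.4, 3.4]
```

```bash
python3 -m inch '[[0,0,0,0,0,0,0.6],[0,0,0,0,0,0,0.4],[0,0,0,0,0,0,0.2],[0,0,0,0,0,0,0],[0,0,0,0,0,0,0],[0,0,0,0,0,0,0]]'
python3 -m inch '[[0,0,0,0,0,-0.3,0],[0,0,0,0,0,-0.5,0],[0,0,0,0,0,-0.6,0],[0,0,0,0,0,-0.6,0],[0,0,0,0,0,-0.2,0],[0,0,0,0,0,0,0]]'
python3 - <<'E'
from h import *
im=env.read_camera('side'); cv2.imwrite(f"pics/side7.png",im[:,:,::-1])
crop('pics/side7.png','pics/s7.png',190,150,100,120,5)
E
```

```text
clock: 9.7
tcp_pos: [0.4776, 0.0429, 0.0791]
orientation: [-0.0, 0.849, 0.529, 0.0]
wrist_force: [0.1, 0.0, 0.3]
finger_gap: 0.0855
clock: 10.3
tcp_pos: [0.4787, 0.0428, 0.1905]
orientation: [0.001, 0.849, 0.529, 0.001]
wrist_force: [-0.1, 0.0, -0.5]
finger_gap: 0.0857
```

View pics/s7.png

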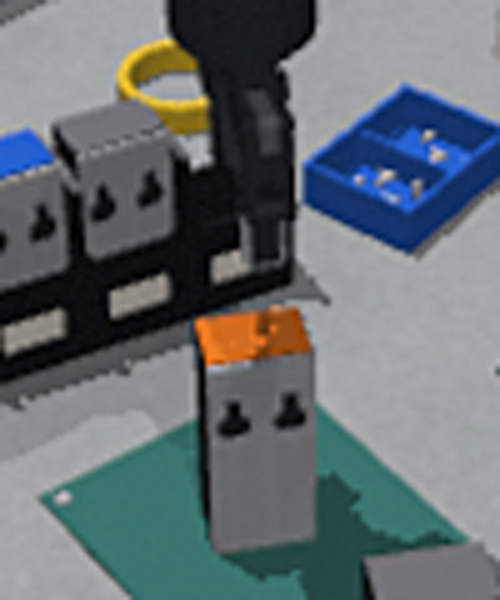

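```bash
python3 -m inch '[[0,0,0,0.5,0,-0.5,0],[0,0,0,0.8,0,0,0],[0,0,0,0.9,0,0,0],[0,0,0,0.9,0,0,0],[0,0,0,0.5,0,0,0],[0,0,0,0,0,0,0]]'
python3 - <<'E'
from h import *
for n in('side','top'):
    im=env.read_camera(n); cv2.imwrite(f"pics/{n}8.png",im[:,:,::-1])
crop('pics/side8.png','pics/s8.png',200,190,80,90,7)
crop('pics/top8.png','pics/t8.png',250,185,75,75,8)
go([.4776,.0429,.2])
for n,box in(('side',(215,195,60,50)),('top',(255,190,60,60))):
    im=cv2.imread(f'pics/{n}8.png'); h=cv2.cvtColor(im,cv2.COLOR_BGR2HSV)
    m=cv2.inRange(h,(5,150,60),(18,255,255)); k=np.zeros_like(m); x,y,w,hh=box; k[y:y+hh,x:x+w]=m[y:y+hh,x:x+w]
    M=cv2.moments(k,True); c=(M['m10']/M['m00'],M['m01']/M['m00']); q=cv2.approxPolyN(max(cv2.findContours(k,0,1)[0],key=cv2.contourArea),4).reshape(-1,2)
    P=np.array([onz(n,p.astype(float),.143) for p in q]);print(n,M['m00'],c,onz(n,c,.143),q.tolist())
    print([(round(np.linalg.norm(d),4),round(np.degrees(np.arctan2(d[1],d[0])),1)) for d in np.roll(P,-1,0)-P])
E
```

```text
clock: 10.95
tcp_pos: [0.5569, 0.2071, 0.2109]
orientation: [-0.001, 0.848, 0.53, -0.001]
wrist_force: [-1.1, -0.6, 0.3]
finger_gap: 0.0855
t 11.05 tcp [0.5558 0.2046 0.2118] yaw 63.88 tilt z [-0.0038 -0.0011 -1.    ] gap 0.0853 F [ 0.4 -0.6 -0.3] j6 0.67
 shift/50mm [-3.591  0.019  0.246] |d| 0.18
side 189.0 (239.8783068783069, 216.85714285714286) [0.48150378 0.04622152 0.143     ] [[252, 220], [231, 223], [229, 214], [249, 211]]
[(np.float64(0.058), np.float64(154.0)), (np.float64(0.038), np.float64(62.1)), (np.float64(0.0567), np.float64(-25.1)), (np.float64(0.0389), np.float64(-115.8))]
top 297.0 (290.3905723905724, 222.83838383838383) [0.48075701 0.04372431 0.143     ] [[301, 216], [292, 235], [279, 229], [289, 210]]
[(np.float64(0.0586), np.float64(153.5)), (np.float64(0.0397), np.float64(64.5)), (np.float64(0.06), np.float64(-28.8)), (np.float64(0.0373), np.float64(-117.5))]
```

View pics/t8.png

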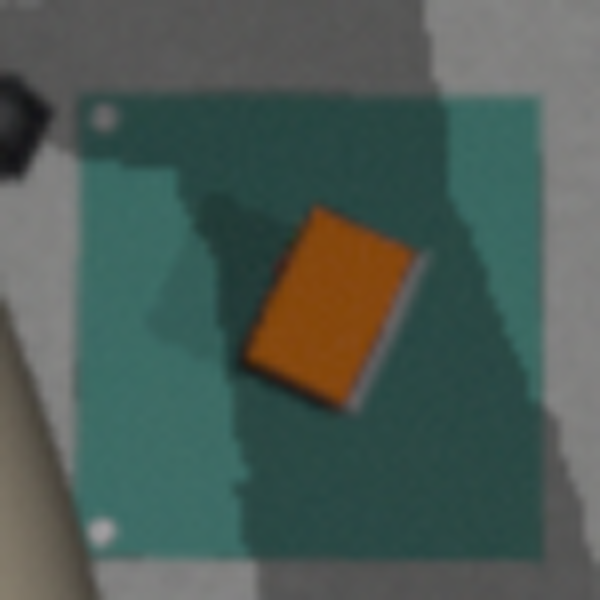

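View pics/s8.png

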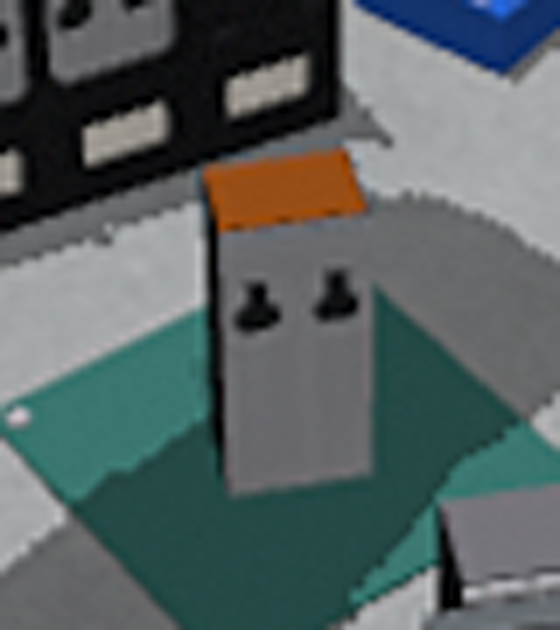

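```bash
python3 -m inch '[[0,0,0,-0.6,0,0,0],[0,0,0,-0.9,0,0,0],[0,0,0,-0.9,0,0,0],[0,0,0,-0.8,0,0,0],[0,0,0,-0.4,0,0,0],[0,0,0.6,0,0,0,0],[0,0,0.95,0,0,0,0],[0,0,0.95,0,0,0,0],[0,0,0.95,0,0,0,0],[0,0,0.95,0,0,0,0],[0,0,0.95,0,0,0,0],[0,0,0.95,0,0,0,0]]'
python3 -m inch '[[0,0,0.95,0,0,0,0],[0,0,0.95,0,0,0,0],[0,0,0.95,0,0,0,0],[0,0,0.95,0,0,0,0],[0,0,0.95,0,0,0,0],[0,0,0.2,0,0,0,0],[0,0,0,0,0,0,0]]'
python3 - <<'E'
from h import *
go([.4796,.0419,.076],-26.2)
E
```

```text
clock: 12.25
tcp_pos: [0.4761, 0.0419, 0.2135]
orientation: [-0.0, 0.994, 0.113, -0.001]
wrist_force: [0.3, -0.3, 0.0]
finger_gap: 0.085
clock: 12.95
tcp_pos: [0.4767, 0.0422, 0.2138]
orientation: [0.0, 0.974, -0.226, -0.0]
wrist_force: [-0.1, -0.0, -0.3]
finger_gap: 0.0854
t 12.95 tcp [0.4767 0.0422 0.2138] yaw -26.14 tilt z [-8.e-04  0.e+00 -1.e+00] gap 0.0854 F [-0.1 -0.  -0.3] j6 1.95
 turn deg/8 [0.002 0.005 0.008]
 shift/50mm [ 0.056 -0.02   2.756] |d| 0.1378
```

```bash
python3 -m inch '[[0,0,0.008,0.056,-0.02,0.4,0],[0,0,0,0,0,0.5,0],[0,0,0,0,0,0.5,0],[0,0,0,0,0,0.5,0],[0,0,0,0,0,0.4,0],[0,0,0,0,0,0.3,0],[0,0,0,0,0,0.15,0],[0,0,0,0,0,0,0]]'
python3 - <<'E'
from h import *
go([.4796,.0419,.076],-26.2)
im=env.read_camera('side'); cv2.imwrite(f"pics/side9.png",im[:,:,::-1])
crop('pics/side9.png','pics/s9.png',200,170,80,100,6)
E
```

```text
clock: 13.75
tcp_pos: [0.4793, 0.0424, 0.0757]
orientation: [0.0, 0.974, -0.227, -0.001]
wrist_force: [0.2, -0.2, -0.4]
finger_gap: 0.0852
t 13.75 tcp [0.4793 0.0424 0.0757] yaw -26.2 tilt z [-2.2e-03  2.0e-04 -1.0e+00] gap 0.0852 F [ 0.2 -0.2 -0.4] j6 1.95
 turn deg/8 [0.005 0.015 0.   ]
 shift/50mm [ 0.01   0.007 -0.005] |d| 0.0007
```

View pics/s9.png

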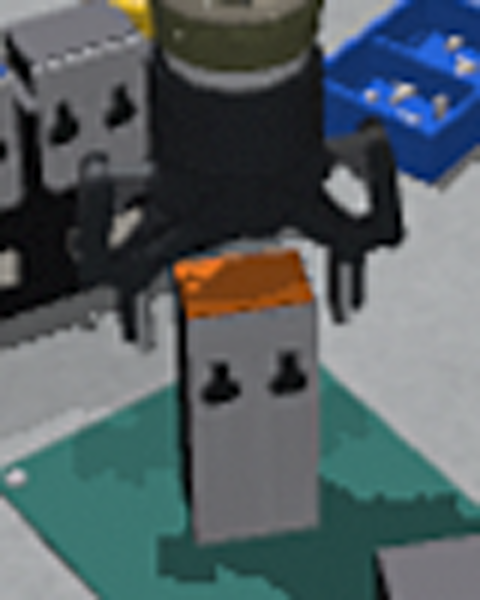

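```bash
python3 -m inch '[[0,0,0,0,0,0,0.15],[0,0,0,0,0,0,0.2],[0,0,0,0,0,0,0.3],[0,0,0,0,0,0,0.5],[0,0,0,0,0,0,0.7],[0,0,0,0,0,0,1],[0,0,0,0,0,0,1],[0,0,0,0,0,0,1]]' 90
python3 - <<'E'
from h import *
go([.4796,.0419,.2],-26.2)
E
```

```text
clock: 14.6
tcp_pos: [0.4813, 0.0425, 0.0779]
orientation: [-0.0, 0.974, -0.227, 0.001]
wrist_force: [-0.6, -0.9, 5.0]
finger_gap: 0.059
t 14.6 tcp [0.4813 0.0425 0.0779] yaw -26.24 tilt z [ 2.1e-03 -1.0e-04 -1.0e+00] gap 0.059 F [-0.6 -0.9  5. ] j6 1.95
 turn deg/8 [-0.006 -0.014 -0.004]
 shift/50mm [-0.026  0.026 -2.442] |d| 0.1221
```

```bash
python3 -m inch '[[0,0,0,0,0,-0.1,1],[0,0,0,0,0,-0.3,1],[0,0,0,0,0,-0.5,1],[0,0,0,0,0,-0.5,1],[0,0,0,0,0,-0.1,1],[0,0,0,0,0,0,1]]'
python3 - <<'E'
from h import *
go([.5628,-.1847,.14],-26.2)
E
```

```text
clock: 15.2
tcp_pos: [0.4808, 0.0426, 0.1519]
orientation: [-0.0, 0.974, -0.227, 0.001]
wrist_force: [-0.7, 0.1, -4.7]
finger_gap: 0.059
t 15.2 tcp [0.4808 0.0426 0.1519] yaw -26.24 tilt z [ 0.0011  0.     -1.    ] gap 0.059 F [-0.7  0.1 -4.7] j6 1.95
 turn deg/8 [-0.004 -0.007 -0.005]
 shift/50mm [3.479 3.354 0.238] |d| 0.2419
```

```bash
python3 -m inch '[[0,0,0,0.25,0.25,0,1],[0,0,0,0.45,0.43,0,1],[0,0,0,0.5,0.48,0,1],[0,0,0,0.5,0.48,0,1],[0,0,0,0.5,0.48,0,1],[0,0,0,0.5,0.48,0,1],[0,0,0,0.4,0.38,0,1],[0,0,0,0.25,0.25,0,1],[0,0,0,0.1,0.1,0,1],[0,0,0,0,0,0,1],[0,0,0,0,0,0,1]]'
python3 - <<'E'
from h import *
go([.5628,-.1847,.14],-26.2)
for n in('side','top'):
    im=env.read_camera(n); cv2.imwrite(f"pics/{n}10.png",im[:,:,::-1])
crop('pics/side10.png','pics/s10.png',250,190,110,100,6)
crop('pics/top10.png','pics/t10.png',335,160,110,110,6)
E
```

```text
clock: 16.3
tcp_pos: [0.5607, -0.1818, 0.1511]
orientation: [-0.001, 0.974, -0.227, -0.001]
wrist_force: [0.3, 0.5, -5.2]
finger_gap: 0.0586
t 16.3 tcp [ 0.5607 -0.1818  0.1511] yaw -26.2 tilt z [-0.0015  0.0014 -1.    ] gap 0.0586 F [ 0.3  0.5 -5.2] j6 1.58
 turn deg/8 [-0.004  0.014 -0.   ]
 shift/50mm [0.063 0.035 0.223] |d| 0.0117
```

View pics/s10.png

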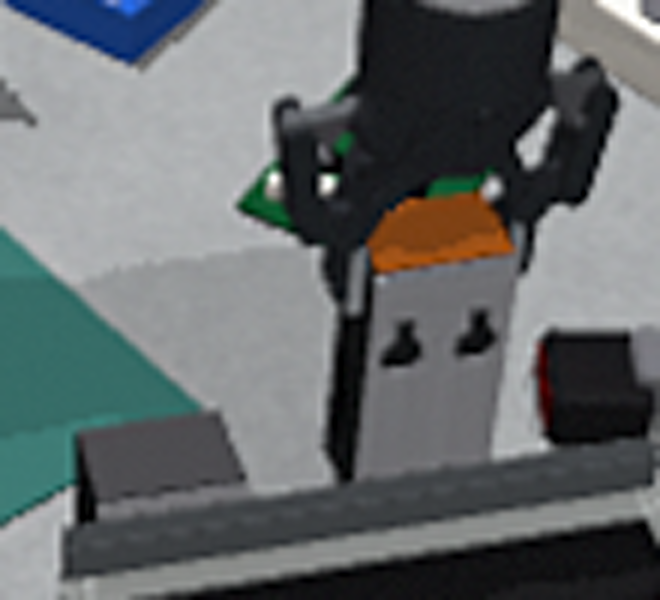

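View pics/t10.png

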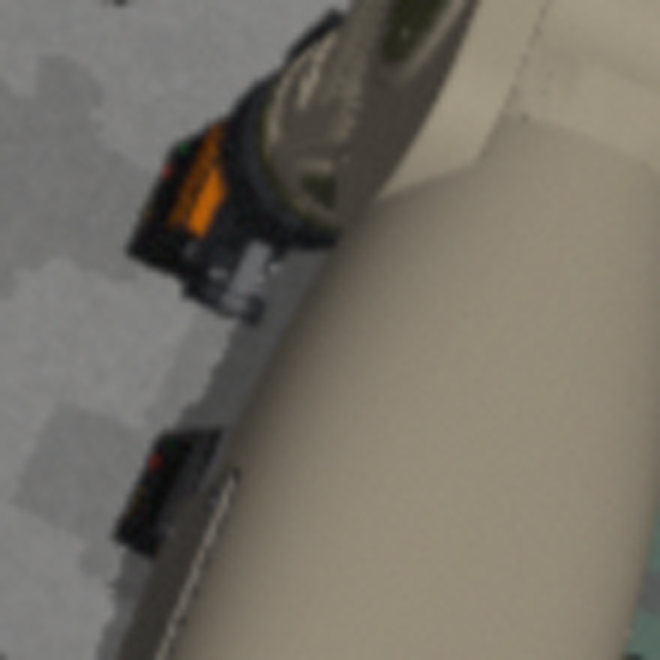

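```bash
cat >> h.py <<'E'
A_=np.radians(-26.2); YT=np.array([np.cos(A_),np.sin(A_),0]); XT=np.array([np.sin(A_),-np.cos(A_),0])
def tx(p): return np.array([p@XT,p@YT,p[2]])
E
python3 - <<'E'
from h import *
s,R=st();p=s['tcp_pos'];print('tcp',p,'tester axes',np.round(tx(p),4))
S=lambda x,y:((x+.5)/6-.5+250,(y+.5)/6-.5+190)
zt=p[2]+.065
for nm,q in(('cap TL',(395,198)),('TR',(485,192)),('BR',(516,250)),('BL',(372,272)),):
    print(nm,np.round(tx(onz('side',S(*q),zt)),4))
for nm,q,c in(('TLback',(372,272),(.0232,-.030)),('TRback',(516,252),(.0232,.030))):
    w=p+c[0]*XT+c[1]*YT; w[2]=zt; print(nm,'pred',(proj('side',w)[0]-[250,190])*6,'seen',q)
for nm,yy in(('kL',-.016),('kR',.016)):
    w=p+.0232*XT+yy*YT; w[2]=p[2]-.075+.095; print(nm,'pred',(proj('side',w)[0]-[250,190])*6)
E
python3 - <<'E'
from h import *
crop('pics/side10.png','pics/s10b.png',300,215,50,70,10)
E
```

```text
tcp [ 0.56105363 -0.18163338  0.15167683] tester axes [-0.0847  0.5836  0.1517]
cap TL [-0.1101  0.5751  0.2167]
TR [-0.1059  0.6128  0.2167]
BR [-0.0697  0.6131  0.2167]
BL [-0.0695  0.5521  0.2167]
TLback pred [379.17114634 282.38165736] seen (372, 272)
TRback pred [521.85678141 260.87964224] seen (516, 252)
kL pred [402.87575211 358.08086086]
kR pred [477.20570165 346.48150335]
```

View pics/s10b.png

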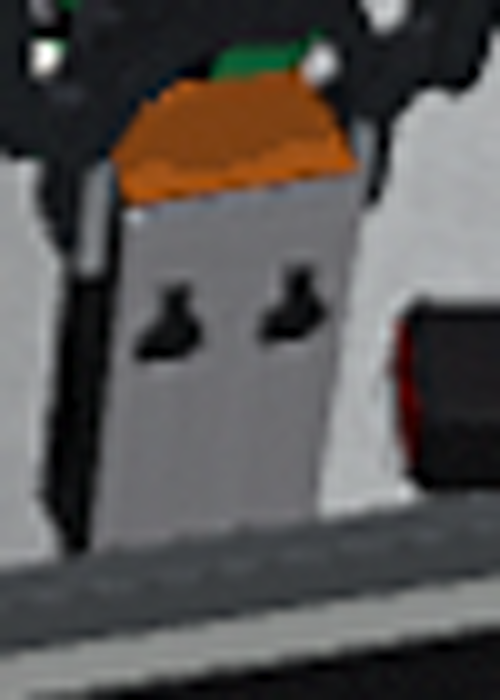

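```bash
python3 -m inch '[[0,0,0,0.068,0,0.2,1],[0,0,0,0,0.1,0.2,1],[0,0,0,0,0.25,0.07,1],[0,0,0,0,0.25,0,1],[0,0,0,0,0.12,0,1],[0,0,0,0,0,0,1],[0,0,0,0,0,0,1]]'
python3 - <<'E'
from h import *
s,R=st();p=s['tcp_pos'];print('tester axes',np.round(tx(p),4));t=-.0477*XT+.587*YT;t[2]=.128;go(t,-26.2)
im=env.read_camera('side'); cv2.imwrite(f"pics/side11.png",im[:,:,::-1])
crop('pics/side11.png','pics/s11.png',250,200,110,95,6)
E
```

```text
clock: 17.1
tcp_pos: [0.5487, -0.2174, 0.1286]
orientation: [-0.0, 0.974, -0.228, 0.0]
wrist_force: [-0.2, -0.5, -5.7]
finger_gap: 0.0588
tester axes [-0.0472  0.5883  0.1286]
t 17.1 tcp [ 0.5487 -0.2174  0.1286] yaw -26.31 tilt z [ 9.e-04  0.e+00 -1.e+00] gap 0.0588 F [-0.2 -0.5 -5.7] j6 1.52
 turn deg/8 [-0.003 -0.006 -0.014]
 shift/50mm [-0.027 -0.01   0.012] |d| 0.0016
```

View pics/s11.png

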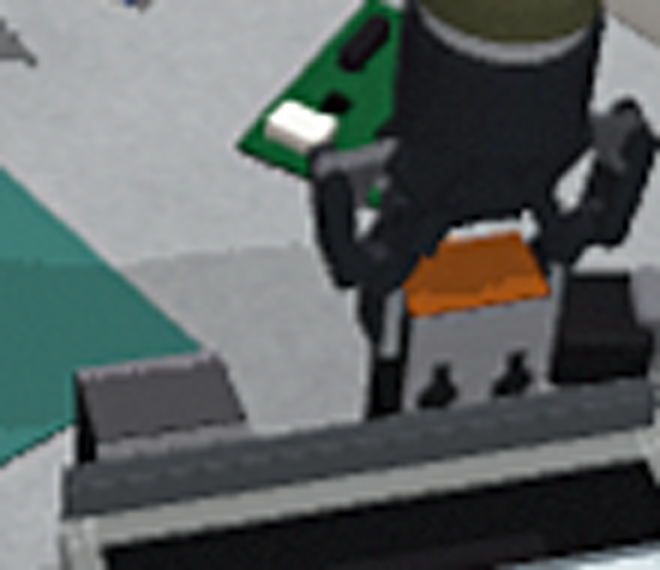

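Run:
```python
from h import *
crop('pics/side11.png','pics/s11a.png',258,252,45,35,16)
crop('pics/side11.png','pics/s11b.png',310,235,40,40,16)
```

```text
(no output)
```

View pics/s11a.png

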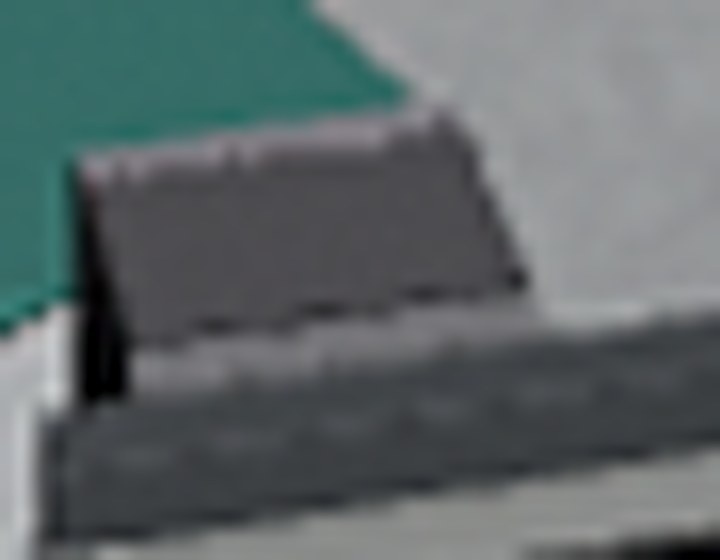

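View pics/s11b.png

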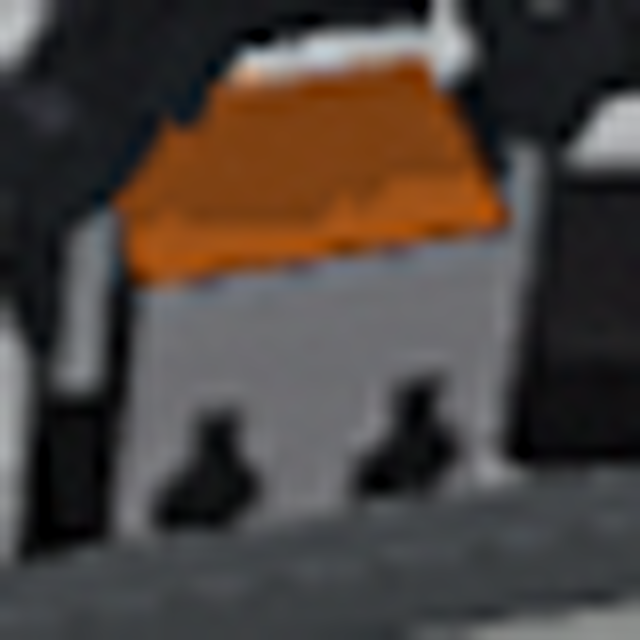

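Run:
```python
from h import *
s,R=st();p=s['tcp_pos'];print(tx(p))
f=lambda x,y,o:((x+.5)/16-.5+o[0],(y+.5)/16-.5+o[1])
for nm,q,o,z in(('grey',((128,350),(525,285)),(258,252),.175),('ours',((132,285),(508,225)),(310,235),p[2]+.065)):
    P=[tx(onz('side',f(*k,o),z)) for k in q]; m=(P[0]+P[1])/2; print(nm,np.round(P,4).tolist(),'mid',np.round(m,4),'w',np.linalg.norm(P[0]-P[1]),'ang',np.degrees(np.arctan2(*(P[1]-P[0])[:2])))
```

```text
[-0.04751668  0.58829784  0.12857977]
grey [[-0.0099, 0.4253, 0.175], [-0.01, 0.4847, 0.175]] mid [-0.0099  0.455   0.175 ] w 0.05939326159973105 ang -0.10483373249809115
ours [[-0.0321, 0.5574, 0.1936], [-0.0323, 0.6165, 0.1936]] mid [-0.0322  0.5869  0.1936] w 0.05904309887801135 ang -0.17484512489560328
```

```bash
python3 -m inch '[[0,0,-0.01,-0.03,0.05,0,1],[0,0,0,0,0.06,0,1],[0,0,0,0,0.05,0,1],[0,0,0,0,0,0,1],[0,0,0,0,0,0,1]]'
python3 -m inch '[[0,0,0,0,0.04,0,1],[0,0,0,0,0.04,0,1],[0,0,0,0,0.04,0,1],[0,0,0,0,0,0,1]]'
python3 - <<'E'
from h import *
s,R=st();p=s['tcp_pos'];print('tester axes',np.round(tx(p),4),'F',np.round(tx(s['wrist_force']),1),'M',np.round(s['ft_torque'],2)); go(p,-26.2)
E
```

```text
clock: 17.65
tcp_pos: [0.5438, -0.2234, 0.1282]
orientation: [-0.0, 0.974, -0.226, 0.0]
wrist_force: [-0.7, -0.5, -5.0]
finger_gap: 0.0589
clock: 18.05
tcp_pos: [0.541, -0.2291, 0.1281]
orientation: [0.0, 0.974, -0.227, -0.0]
wrist_force: [1.0, 0.8, -5.0]
finger_gap: 0.0589
tester axes [-0.0333  0.5865  0.1281] F [-1.2  0.5 -5. ] M [-0.02 -0.    0.01]
t 18.05 tcp [ 0.541  -0.2291  0.1281] yaw -26.19 tilt z [-0. -0. -1.] gap 0.0589 F [ 1.   0.8 -5. ] j6 1.49
 turn deg/8 [0.    0.    0.001]
 shift/50mm [0. 0. 0.] |d| 0.0
```

```bash
for i in 1 2 3; do python3 -m inch '[[0,0,0,0,0.04,0,1],[0,0,0,0,0,0,1]]' >/dev/null
python3 - <<'E'
from h import *
s,R=st();p=s['tcp_pos'];print('tester axes',np.round(tx(p),4),'F',np.round(tx(s['wrist_force']),1),'M',np.round(s['ft_torque'],2))
E
done
```

```text
tester axes [-0.0314  0.5866  0.1282] F [ 0.5 -0.3 -4.3] M [-0.01  0.03 -0.02]
tester axes [-0.0294  0.5865  0.1282] F [-0.  -0.6 -4.7] M [-0.01 -0.02  0.  ]
tester axes [-0.0274  0.5866  0.1282] F [-0.5 -0.1 -5.1] M [-0.04  0.03 -0.05]
```

```bash
for i in 1 2 3 4; do python3 -m inch '[[0,0,0,0,0.02,0,1],[0,0,0,0,0,0,1]]' >/dev/null
python3 - <<'E'
from h import *
s,R=st();p=s['tcp_pos'];print(round(s['clock'],2),'tester axes',np.round(tx(p),4),'F',np.round(tx(s['wrist_force']),1),'M',np.round(s['ft_torque'],2))
E
done
```

```text
18.85 tester axes [-0.0266  0.5866  0.1282] F [ 0.9  0.1 -4.8] M [ 0.05 -0.03 -0.  ]
19.05 tester axes [-0.0256  0.5866  0.1282] F [-0.4 -0.4 -5. ] M [ 0.05 -0.06 -0.03]
19.25 tester axes [-0.0248  0.5865  0.1282] F [-2.1 -0.3 -4.8] M [ 0.19 -0.1  -0.02]
19.45 tester axes [-0.0248  0.5865  0.1282] F [-5.4 -0.4 -4.8] M [ 0.86 -0.41 -0.15]
```

```bash
python3 -m inch '[[0,0,0,0,-0.04,0,1],[0,0,0,0,0,0,1]]' >/dev/null; for i in 1 2 3 4; do python3 -m inch '[[0,0,0,0,0,0.03,1],[0,0,0,0,0,0.03,1],[0,0,0,0,0,0,1]]' >/dev/null
python3 - <<'E'
from h import *
s,R=st();p=s['tcp_pos'];print(round(s['clock'],2),'tester axes',np.round(tx(p),4),'F',np.round(tx(s['wrist_force']),1),'M',np.round(s['ft_torque'],2))
E
done
```

```text
19.95 tester axes [-0.0255  0.5863  0.1248] F [ 0.3  0.  -4.4] M [-0.02  0.06 -0.04]
20.25 tester axes [-0.0256  0.5863  0.1218] F [-0.   0.6 -4.8] M [-0.03 -0.03 -0.02]
20.55 tester axes [-0.0257  0.5863  0.1189] F [-0.8  0.3 -5.2] M [-0.01  0.02 -0.  ]
20.85 tester axes [-0.0257  0.5863  0.1159] F [-1.  -0.9 -5.4] M [-0.02 -0.01 -0.02]
```

```bash
python3 -m inch '[[0,0,0,0,0,0.03,1],[0,0,0,0,0,0.03,1],[0,0,0,0,0,0,1]]' | grep -E 'tcp|wrist'; for i in 1 2 3 4 5; do python3 -m inch '[[0,0,0,0,0,0.02,1],[0,0,0,0,0,0,1]]' >/dev/null
python3 - <<'E'
from h import *
s,R=st();p=s['tcp_pos'];print(round(s['clock'],2),'tester axes',np.round(tx(p),4),'F',np.round(tx(s['wrist_force']),1),'M',np.round(s['ft_torque'],2))
E
done
```

```text
tcp_pos: [0.5374, -0.2358, 0.1129]
wrist_force: [-0.1, -0.3, -5.2]
21.35 tester axes [-0.0257  0.5865  0.1121] F [ 0.2  0.5 -4.8] M [-0.03 -0.04 -0.02]
21.55 tester axes [-0.0257  0.5864  0.111 ] F [ 0.3 -0.3 -4.8] M [-0.03  0.   -0.04]
21.75 tester axes [-0.0257  0.5865  0.11  ] F [ 0.2 -1.  -4.7] M [-0.01  0.    0.01]
21.95 tester axes [-0.0257  0.5866  0.1097] F [-0.   0.6 -0.6] M [ 0.09  0.32 -0.04]
22.15 tester axes [-0.0256  0.5867  0.1094] F [ 0.3 -4.7  5.2] M [ 0.22  0.71 -0.06]
```

Run:
```python
from h import *
im=env.read_camera('side'); cv2.imwrite(f"pics/side12.png",im[:,:,::-1])
crop('pics/side12.png','pics/s12.png',250,200,110,95,6)
```

```text
(no output)
```

View pics/s12.png

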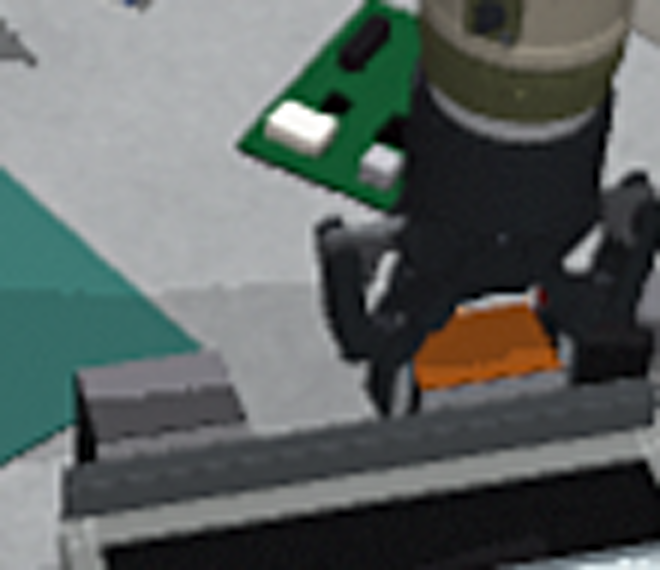

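```bash
python3 -m inch '[[0,0,0,0,0,0,0.3],[0,0,0,0,0,0,0.2],[0,0,0,0,0,0,0.1],[0,0,0,0,0,0,0],[0,0,0,0,0,0,0],[0,0,0,0,0,0,0]]' 20
python3 - <<'E'
from h import *
im=env.read_camera('side'); cv2.imwrite(f"pics/side13.png",im[:,:,::-1])
crop('pics/side13.png','pics/s13.png',250,200,110,95,6)
s,R=st();p=s['tcp_pos'];print(round(s['clock'],2),'tester axes',np.round(tx(p),4),'F',np.round(tx(s['wrist_force']),1),'gap',s['finger_gap'])
E
```

```text
clock: 22.8
tcp_pos: [0.5376, -0.236, 0.108]
orientation: [-0.0, 0.974, -0.226, -0.0]
wrist_force: [-0.5, -0.5, 0.3]
finger_gap: 0.0852
22.85 tester axes [-0.0257  0.5866  0.1081] F [ 0.2 -0.4 -0.4] gap 0.08548425719172077
```

View pics/s13.png

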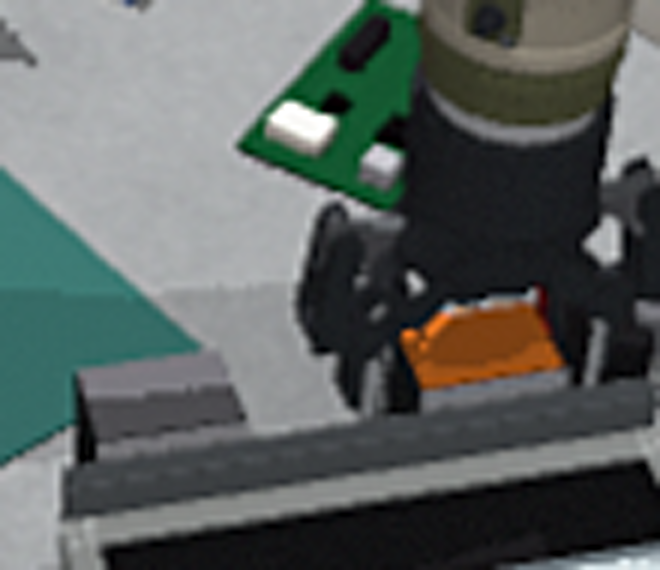

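```bash
python3 -m inch '[[0,0,0,0,0,-0.1,0],[0,0,0,0,0,-0.3,0],[0,0,0,0,0,-0.5,0],[0,0,0,0,0,-0.7,0],[0,0,0,0,0,-0.7,0],[0,0,0,0,-0.6,-0.3,0],[0,0,0,0,-0.9,0,0],[0,0,0,0,-0.9,0,0],[0,0,0,0,-0.9,0,0],[0,0,0,0,-0.9,0,0],[0,0,0,0,-0.9,0,0],[0,0,0,0,-0.6,0,0]]'
python3 -m inch '[[0,0,0,0,-0.8,0,0],[0,0,0,0,-0.6,0,0],[0,0,0,0,0,0,0],[0,0,0,0,0,0,0]]'
python3 - <<'E'
from h import *
for n in('side','top'):
    im=env.read_camera(n); cv2.imwrite(f"pics/{n}14.png",im[:,:,::-1])
crop('pics/side14.png','pics/s14.png',250,220,110,75,7)
crop('pics/top14.png','pics/t14.png',345,175,90,95,6)
f=lambda x,y:((x+.5)/7-.5+250,(y+.5)/7-.5+220)
E
```

```text
clock: 24.05
tcp_pos: [0.6642, 0.0228, 0.2385]
orientation: [-0.0, 0.974, -0.225, 0.0]
wrist_force: [0.1, -0.4, 0.6]
finger_gap: 0.0852
clock: 24.45
tcp_pos: [0.6941, 0.0833, 0.2379]
orientation: [0.0, 0.974, -0.226, -0.0]
wrist_force: [0.5, -1.1, 0.5]
finger_gap: 0.0854
```

View pics/s14.png

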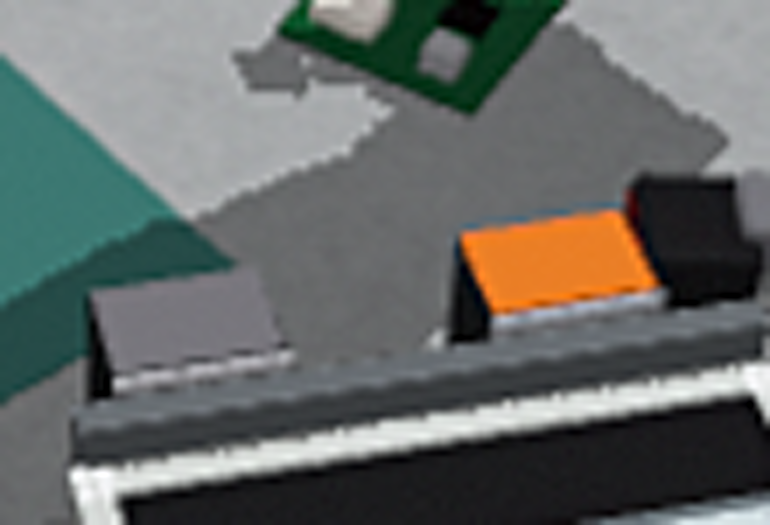

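View pics/t14.png

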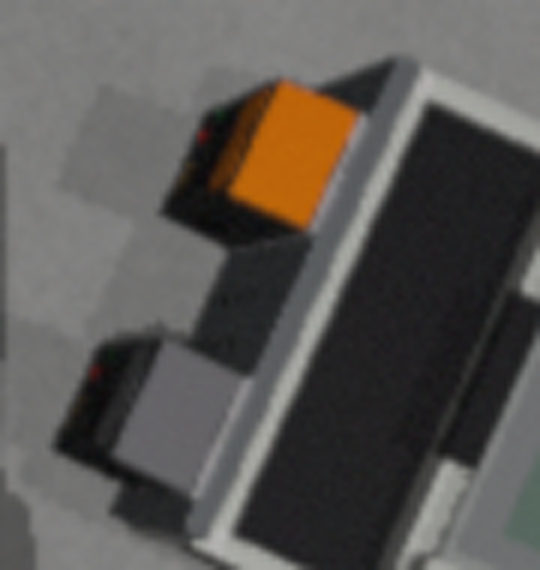

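View pics/top14.png

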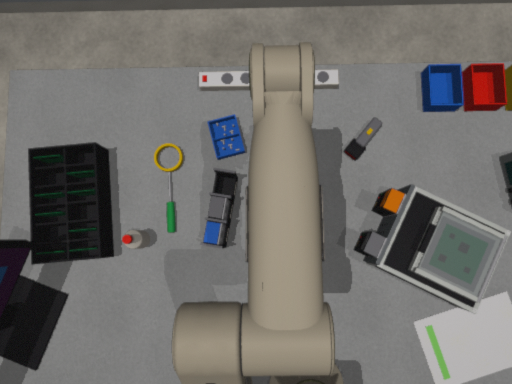

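Run:
```python
from h import *
c={}
for n,box in(('side',(310,245,40,25)),('top',(370,180,40,40))):
    im=cv2.imread(f'pics/{n}14.png'); h=cv2.cvtColor(im,cv2.COLOR_BGR2HSV)
    m=cv2.inRange(h,(5,150,60),(18,255,255)); k=np.zeros_like(m); x,y,w,hh=box; k[y:y+hh,x:x+w]=m[y:y+hh,x:x+w]
    M=cv2.moments(k,True); c[n]=(M['m10']/M['m00'],M['m01']/M['m00']); print(n,tx(onz(n,c[n],.175)))
print('tri orange',tx(tri(c['side'],c['top'])[0]))
S=lambda x,y:((x+.5)/7-.5+250,(y+.5)/7-.5+220); T=lambda x,y:((x+.5)/6-.5+345,(y+.5)/6-.5+175)
g=np.mean([S(90,292),S(238,265),S(287,352),S(112,378)],0); t=np.mean([T(167,340),T(248,378),T(193,493),T(115,452)],0)
print('grey',tx(onz('side',g,.175)),tx(onz('top',t,.175)),'tri',tx(tri(g,t)[0]))
P=[tx(onz('side',S(*q),.175)) for q in((112,378),(287,352),(492,315),(660,288))]; print(np.round(P,4))
```

```text
side [-0.02904075  0.58692547  0.175     ]
top [-0.02920983  0.58544     0.175     ]
tri orange [-0.02903208  0.58616479  0.17499572]
grey [-0.02887397  0.45397679  0.175     ] [-0.02382425  0.45656082  0.175     ] tri [-0.02502869  0.45453498  0.17917941]
[[-0.0094  0.4253  0.175 ]
 [-0.0083  0.4848  0.175 ]
 [-0.0099  0.5569  0.175 ]
 [-0.0098  0.6168  0.175 ]]
```

Run:
```python
from workcell import env
print(env.hand_in()); print(env.get_state()['clock'])
```

```text
the job is handed in; nothing more can be done
None
the job is handed in; nothing more can be done
```

The orange module is now hanging on the tester's two free studs. I handed the job in at about 24.6 s, with the gripper open and clear of everything.

- **Mat:** I lifted the module out of the carrier by its front and back and lowered it onto the mat in 1 mm steps. It touched down lightly, and I let it go there. The camera showed it standing upright.
- **Hanging:** I took it again by its narrow sides. The keyholes went over the stud heads with no resistance, and the module then met the panel face with about 5 N. It slid down 18–19 mm until it stopped, where the force rose to about 5 N upward.
- **After release:** its top measured 0.175 m, as it should when locked home. Seen from the side camera, it sits at the same height and distance from the panel as the grey module already hanging there.

**Checks that disagreed:**
- The open fingertips looked about 20 mm higher in the side camera than the stated tool geometry puts them. I set grasp depth from the pictures instead.
- The side camera gave positions 2–3 mm off along the module's depth, which I corrected for.
- The orange and grey modules measured 132 mm apart instead of 130 mm, which is within the keyholes' play.
- The top camera put the orange top 5 mm farther from the panel than the grey one, probably because the front orange patch was included in the colour mask.
- There was a small sideways force of about 5 N and a small moment on the wrist at the bottom of the slide. Both were gone after release.

The top view shows nothing else shifted, but the arm hid the mat and the circuit board in that picture. I saw the board in place from the side.

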